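# Snap the rim of a parts-tub lid shut

## Robot

A 6-joint arm with a two-finger parallel gripper is mounted at the origin on the work surface. World frame = base frame: x ahead of the robot, y to its left, z up, the work surface at z = 0. Lengths are in m, angles in rad, forces in N, time in s.
With the tool pointing down it reaches from about 0.25 to 0.8 m from the base axis. Payload 8.5 kg.
Tool frame: the origin (TCP) lies on the centre line of the jaws, within the pads' length; the fingertips stand 11 mm ahead of it and the grasp point (between the pads) lies 8 mm behind it; z points along the fingers, y is the line along which they close (so a half turn about z gives the same grasp; the last joint's range is limited). The gripper opens to 85 mm and grips with 20 to 120 N. Pads are 22 mm wide; open, the fingers measure 114 mm over their backs; the gripper's body (76 mm by 85 mm) begins 54 mm behind the grasp point. The pads swing forward as they close: fully open they stand 13 mm farther back than shut.
Start: joints at [1.105, 0.238, -0.013, 1.319, 0, 1.571], TCP at [0.236, 0.469, 0.242] pointing down, gripper open.
Joint ranges: [-2.66, 2.66], [-1.03, 1.9], [-1.14, 1.46], [-1.82, 2.27], [-1.45, 1.34], [-3.14, 3.14]. Speed limits (rad/s): [2.22, 2.22, 2.79, 3.14, 3.14, 3.14].

## Interface

Orientations are given as a unit quaternion [x, y, z, w].
In Python, from plant import sensors, viewer, workorder, nets gives the robot as it stands.
- The arm moves only by the shell command python3 -m creep 'ROWS' [FORCE]. ROWS is a JSON object of lists of equal length, an entry for each row: "slide": the shift along the tool's x, y, z in cm, a list of three; "delta_rot": the turn, a rotation vector about the tool's x, y, z in rad, a list of three; "fingers": the opening in per cent of the stroke, from 0 (shut) to 100 (fully open). A call has 1 to 12 rows; each row is the pose to reach, as a shift and turn from the pose commanded when the call began, along the tool's axes at that moment; what a row does not reach only later rows make up. A row lasts 1/10 s, in which the tool goes at most 50 mm and 8.59 degrees, less where a joint would pass 70% of its speed; a pose out of reach is approached as far as the arm can. A call with a gripper value outside its range is refused whole. The fingers move at their own pace and stop on an object; FORCE is the grip in N (left out, the last holds). Time passes only in rows, so rows that repeat a pose let the fingers close. It gives the time, the measured TCP pose, the force, the opening and the grip force at its end, in the units of the state.
- sensors.get_state(): the state, without advancing time (a new reading comes with each control period).
- viewer.snapshot(name): name is "scene" or "top" or "wrist"; returns a dict with "pixels" (480x640x3 uint8, red, green, blue), "vfov" (degrees; the focal length in pixels is half the picture's height over the tangent of half this angle, whatever the lens; pixels are square), "cx", "cy" (the principal point, pixels), "R" (3x3) and "t" (3): a world point X has camera coordinates R X + t; the wrist camera has in their place "mount" (4x4, takes a point from camera to tool coordinates, whose origin is the TCP and whose axes are the flange's). Camera axes: x right, y down, z forward; pixel columns grow to the right and rows downward; lengths in m; the calibration is good to about 2 mm. A picture is of the moment at which its call begins: read the wrist's pose just before it. There is no depth.
- workorder.sign_off(): hands the job in; it is judged then, once.
Trained networks look in the newest picture that a camera, given by its name, has taken for a name from the list of things; names that differ only in an ending like _2 or _b are one class to them, and where a whole thing is asked for, a point or a joint stands for the part that bears it (a point fixed in the world has none). Each returns a list of dicts, best first, with "conf" (0 to 1); they miss things now and then, are a little off and sometimes report something else, mostly with a low value. They report only what shows in the picture. A call takes as long as a camera call. They do not tell look-alikes from the thing itself.
- nets.boxes_of(target, camera): "box" ([centre column, centre row, width, height] in pixels, round what is visible of it).
The state is a dict: "clock": time; "joint_pos": joint angles; "joint_vel": joint speeds; "joint_torque": joint torques, N m; "tool_pos": TCP position; "tcp_rot": TCP orientation; "force": force on the tool from outside, world axes, zero at the start; "torque": the same for the moment, N m; "finger_gap": finger opening in m; "grasp_force": force on a finger pad.
Only numpy, scipy, OpenCV 4.12 (cv2) and the standard library are available. Lean on these libraries where they do the work, as an engineer would, in place of code of your own. Each camera call takes 0.05 s, during which the arm holds its last target. There are 200 camera calls.

## Task

Shut the snap lid of the parts tub that has the sample slug standing on it: press down the raised rim flap on each of its four sides until every one clicks flat. Pressing with the fingertips is enough and nothing needs gripping: do not pick up or push away the tub. Leave the sample slug standing where it is on the lid and the other things on the bench where they are.

Things in the scene. Friction and masses are not known exactly. Their poses are not given: they have to be found in the camera images.
- tub: Grey moulded parts tub with the white snap lid that is to be shut; loose on the bench, heavy (about 3 to 4 kg, full of sawn slugs). Origin at the centre of its underside, z up. Over the lid it measures 150 mm along its x and 190 mm along its y. Each of its four sides (+x, -x, +y, -y) carries one hinged rim flap, 32 mm wide, between the lid's fixed corners.
- lid_centre (a point): Centre of the lid's flat top face, 83 mm above the tub's origin; axes as the tub's. The lid's fixed middle is 86 mm (x) by 126 mm (y), with the flaps hinged along its edges; its fixed corners are level with it.
- flap_front (a joint): Angle (rad) of the rim flap on the tub's -x side (32 mm from hinge to edge, 123 mm long): 0 = clicked shut, flush with the lid's top; 0.5 = fully up; starts at 0.34 to 0.46. Pressed 22 mm from its hinge it gives way lightly, then from about 0.27 down its bead rides over the collar and it resists with some 5 to 8 N; below about 0.08 it snaps to 0 by itself and stays. Let go earlier, it springs back or stays part-way.
- flap_front_pad (a point): Press spot (slight thumb pad) on the upper face of the -x side flap, mid-length, 22 mm from its hinge line and 10 mm from its outer edge; z is the flap's upper normal, x points outward from the hinge. When the flap is shut this point lies 65 mm from the tub's axis in the tub's -x direction, 83 mm above its origin.
- flap_back (a joint): Angle (rad) of the rim flap on the tub's +x side (32 mm from hinge to edge, 123 mm long): 0 = clicked shut, flush with the lid's top; 0.5 = fully up; starts at 0.34 to 0.46. Pressed 22 mm from its hinge it gives way lightly, then from about 0.27 down its bead rides over the collar and it resists with some 5 to 8 N; below about 0.08 it snaps to 0 by itself and stays. Let go earlier, it springs back or stays part-way.
- flap_back_pad (a point): Press spot (slight thumb pad) on the upper face of the +x side flap, mid-length, 22 mm from its hinge line and 10 mm from its outer edge; z is the flap's upper normal, x points outward from the hinge. When the flap is shut this point lies 65 mm from the tub's axis in the tub's +x direction, 83 mm above its origin.
- flap_left (a joint): Angle (rad) of the rim flap on the tub's +y side (32 mm from hinge to edge, 83 mm long): 0 = clicked shut, flush with the lid's top; 0.5 = fully up; starts at 0.34 to 0.46. Pressed 22 mm from its hinge it gives way lightly, then from about 0.27 down its bead rides over the collar and it resists with some 5 to 8 N; below about 0.08 it snaps to 0 by itself and stays. Let go earlier, it springs back or stays part-way.
- flap_left_pad (a point): Press spot (slight thumb pad) on the upper face of the +y side flap, mid-length, 22 mm from its hinge line and 10 mm from its outer edge; z is the flap's upper normal, x points outward from the hinge. When the flap is shut this point lies 85 mm from the tub's axis in the tub's +y direction, 83 mm above its origin.
- flap_right (a joint): Angle (rad) of the rim flap on the tub's -y side (32 mm from hinge to edge, 83 mm long): 0 = clicked shut, flush with the lid's top; 0.5 = fully up; starts at 0.34 to 0.46. Pressed 22 mm from its hinge it gives way lightly, then from about 0.27 down its bead rides over the collar and it resists with some 5 to 8 N; below about 0.08 it snaps to 0 by itself and stays. Let go earlier, it springs back or stays part-way.
- flap_right_pad (a point): Press spot (slight thumb pad) on the upper face of the -y side flap, mid-length, 22 mm from its hinge line and 10 mm from its outer edge; z is the flap's upper normal, x points outward from the hinge. When the flap is shut this point lies 85 mm from the tub's axis in the tub's -y direction, 83 mm above its origin.
- sample_center (a point): Centre (half-way up) of the sample slug, a plain steel cylinder 28 mm across and 24 mm tall, standing loose near the middle of the lid.
- offcut_round_center (a point): Centre of a round dark steel offcut, 45 mm across, 50 mm tall, standing beside the tub's left (+y) side.
- offcut_hex_center (a point): Centre of a hexagonal steel offcut, 34 mm across corners, 60 mm tall, standing beside the tub's right (-y) side.
- offcut_brass_center (a point): Centre of a brass round offcut, 25 mm across, 40 mm tall, standing beyond the tub's back (+x) side.
- offcut_flat: Flat aluminium offcut 90 x 40 x 16 mm lying on the bench on the robot's side of the tub; origin at the centre of its underside.
- marker: Paint marker lying on the bench, 135 mm long along its x, 19 mm thick; origin at the middle of its underside.
- caliper: Calliper lying on the bench, 230 mm long along its x, 12 mm high; origin at the middle of its underside.
- tape: Tape measure standing on the bench, 70 x 35 x 62 mm; origin at the centre of its underside.
Not all that is in view belongs to the job. What is shaped like the tub but brown is not meant.

How it is judged:
At the end, for the whole second after the job is handed in: All four flaps are clicked flat (each below 0.04 rad); the tub stands level on the bench within 40 mm of where it was; the sample stands upright on the lid within 35 mm of its centre; every other loose thing is within 40 mm of where it was (value of joint each of flap_front, flap_back, flap_left, flap_right below 0.04 rad and distance of each of tub, offcut_round_center, offcut_hex_center, offcut_brass_center, offcut_flat, marker, caliper, tape from where it was at the start of the episode below 0.04 m and height (world z) of tub below 0.006 m and angle between tub's own z axis and vertical below 0.05 rad and linear speed of tub below 0.02 m/s and horizontal distance between sample_center and lid_centre below 0.035 m and angle between sample_center's own z axis and vertical below 0.2 rad and z of sample_center in the frame of lid_centre between 0.008 and 0.018 m); the robot touches nothing.
It fails at once if the tub is lifted or tipped (height (world z) of tub above 0.012 m or angle between tub's own z axis and vertical above 0.12 rad).
It fails at once if the tub is pushed more than 40 mm away (distance of tub from where it was at the start of the episode above 0.04 m).
It fails at once if the sample slug is lifted, knocked over or taken off the lid (z of sample_center in the frame of lid_centre above 0.022 m or angle between sample_center's own z axis and vertical above 0.4 rad or horizontal distance between sample_center and lid_centre above 0.035 m).
It fails at once if another thing on the bench is picked up or shifted by more than 40 mm (distance of any of offcut_round_center, offcut_hex_center, offcut_brass_center, offcut_flat, marker, caliper, tape from where it was at the start of the episode above 0.04 m).
It also fails if it takes over 48 s, if anything falls off the work surface, if the arm or the gripper's body presses on something with over 40 N, if the wrist force passes 120 N, or if a joint passes its speed limit or range.

## Working session

There is one attempt and no reset: what is moved stays moved. The work goes in short steps, Python scripts to look and compute and a shell command to move; the robot and the scene stay as the last step left them, time stands still between calls to the robot, and variables do not carry over. Pictures are saved under pics/ and viewed, at most 10 in all, crops included, and the job is handed in when it is done.

```bash
mkdir -p pics
cat > h.py <<'E'
import numpy as np, cv2
from plant import sensors, viewer, workorder, nets
from scipy.spatial.transform import Rotation as Ro
def ray(s,u,v):
    f=240/np.tan(np.radians(s['vfov'])/2)
    d=np.array([(u-s['cx'])/f,(v-s['cy'])/f,1.])
    R=np.array(s['R']);t=np.array(s['t']);return -R.T@t,R.T@d
def onz(s,u,v,z):
    c,d=ray(s,u,v);return c+d*(z-c[2])/d[2]
def proj(s,X):
    f=240/np.tan(np.radians(s['vfov'])/2)
    p=np.array(s['R'])@np.array(X)+np.array(s['t']);return f*p[:2]/p[2]+[s['cx'],s['cy']]
E
python3 - <<'E'
from h import *
for c in ("top","scene"):
    s=viewer.snapshot(c); cv2.imwrite(f'pics/{c}0.png',s['pixels'][:,:,::-1])
    print(c,s['vfov'],-np.array(s['R']).T@s['t'])
    for n in ["tub","flap_front_pad","flap_back_pad","flap_left_pad","flap_right_pad","sample_center","offcut_round_center","offcut_hex_center"]:
        print(n,[(np.round(b['box']),round(b['conf'],2)) for b in nets.boxes_of(n,c)[:3]])
st=sensors.get_state();print(st['clock'],st['tool_pos'],st['tcp_rot'],st['finger_gap'])
E
```

```text
top 57.143963509863354 [ 0.43636143 -0.01479817  1.01460662]
tub [(array([346., 208., 113., 109.]), 0.81), (array([211., 286.,  95.,  76.]), 0.77), (array([433., 344., 114., 116.]), 0.6)]
flap_front_pad [(array([327., 227.,  54.,  49.]), 0.97), (array([413., 366.,  52.,  57.]), 0.9), (array([215., 313.,  58.,  20.]), 0.83)]
flap_back_pad [(array([365., 184.,  48.,  49.]), 0.95), (array([456., 330.,  48.,  58.]), 0.81), (array([375., 232.,  44.,  36.]), 0.69)]
flap_left_pad [(array([409., 317.,  38.,  34.]), 0.87), (array([173., 289.,  16.,  41.]), 0.71), (array([317., 183.,  35.,  37.]), 0.58)]
flap_right_pad [(array([458., 375.,  33.,  36.]), 0.89), (array([374., 231.,  42.,  37.]), 0.79), (array([248., 281.,  17.,  38.]), 0.76)]
sample_center [(array([353., 210.,  12.,  15.]), 0.42)]
offcut_round_center [(array([290., 164.,  20.,  23.]), 0.9), (array([318., 179.,  34.,  41.]), 0.39)]
offcut_hex_center [(array([406., 243.,  14.,   8.]), 0.45), (array([367., 184.,  51.,  49.]), 0.3)]
scene 52.25687271990854 [ 1.09168047 -0.52782291  0.86490192]
tub [(array([371., 185.,  88.,  74.]), 
[... 326 characters left out ...]
rray([178., 243.,  49.,  20.]), 0.59)]
flap_left_pad [(array([389., 156.,  28.,  14.]), 0.75), (array([371., 261.,  18.,  30.]), 0.62), (array([222., 228.,  28.,  32.]), 0.56)]
flap_right_pad [(array([295., 255.,  22.,  28.]), 0.97), (array([351., 187.,  36.,  21.]), 0.91), (array([153., 219.,  21.,  21.]), 0.67)]
sample_center [(array([323., 257.,  14.,  16.]), 0.52), (array([323., 325.,  10.,  18.]), 0.19)]
offcut_round_center [(array([399., 274.,  26.,  29.]), 0.97)]
offcut_hex_center [(array([260., 282.,  13.,  26.]), 0.83), (array([296., 254.,  21.,  30.]), 0.17)]
0.9 [0.23578719 0.46901544 0.2422753 ] [ 2.30818436e-01  9.72996838e-01 -5.68963434e-05 -8.32172107e-06] 0.08529598974191897
```

View pics/top0.png

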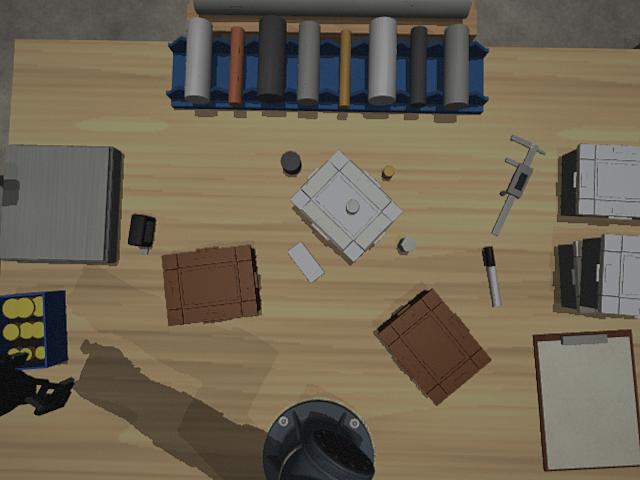

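View pics/scene0.png

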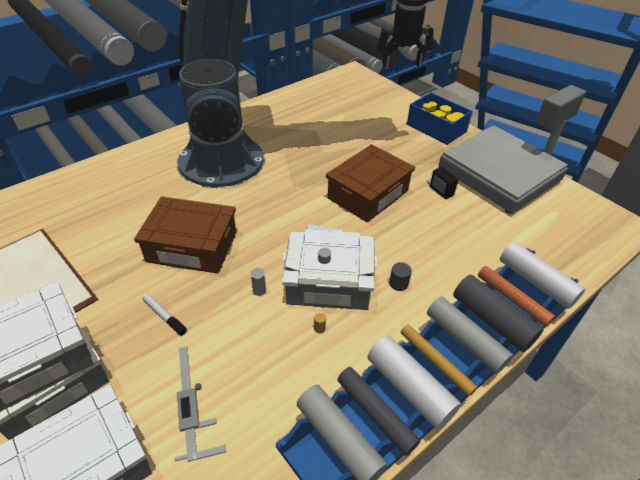

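The top picture shows the white-lidded tub at about (346,208), with the slug at (352,207), round offcut (291,162), hex (406,244), brass (388,172) and flat (306,262). The tub's yaw is about -45°, and the two brown tubs are decoys. I'll enlarge the lid to get its fixed corners.

Run:
```python
from h import *
from scipy.optimize import least_squares
s=viewer.snapshot("top")
C=np.array([(338,151),(403,211),(350,263),(291,201)],float)
im=s['pixels'][:,:,::-1].copy()
W=[onz(s,*c,0.083)for c in C];print(np.round(W,3))
def pts(p,L):
    c,n=np.cos(p[2]),np.sin(p[2]);return [np.array([p[0]+c*x-n*y,p[1]+n*x+c*y,z]) for x,y,z in L]
L=[(.075,.095,.083),(.075,-.095,.083),(-.075,-.095,.083),(-.075,.095,.083)]
r=least_squares(lambda p:np.ravel([proj(s,X)-c for X,c in zip(pts(p,L),C)]),[.5,-.03,-.75])
print(r.x,np.round(r.fun,1))
k=4;x0,y0=270,135
cr=cv2.resize(im[y0:y0+140,x0:x0+160],None,fx=5,fy=5,interpolation=cv2.INTER_CUBIC)[:600]
M=L+[(.043,.063,.083),(.043,-.063,.083),(-.043,-.063,.083),(-.043,.063,.083)]
for X in pts(r.x,M): 
    u=(proj(s,X)-[x0,y0]+.5)*5;cv2.circle(cr,tuple(int(a) for a in u),3,(0,0,255),-1)
cv2.imwrite('pics/crop1.png',cr)
```

```text
[[ 0.672 -0.028  0.083]
 [ 0.546 -0.168  0.083]
 [ 0.433 -0.058  0.083]
 [ 0.562  0.07   0.083]]
[ 0.55321114 -0.04589874 -0.75647347] [ 0.3 -0.5 -0.8  1.5  2.6 -0.1 -2.1 -0.9]
```

View pics/crop1.png

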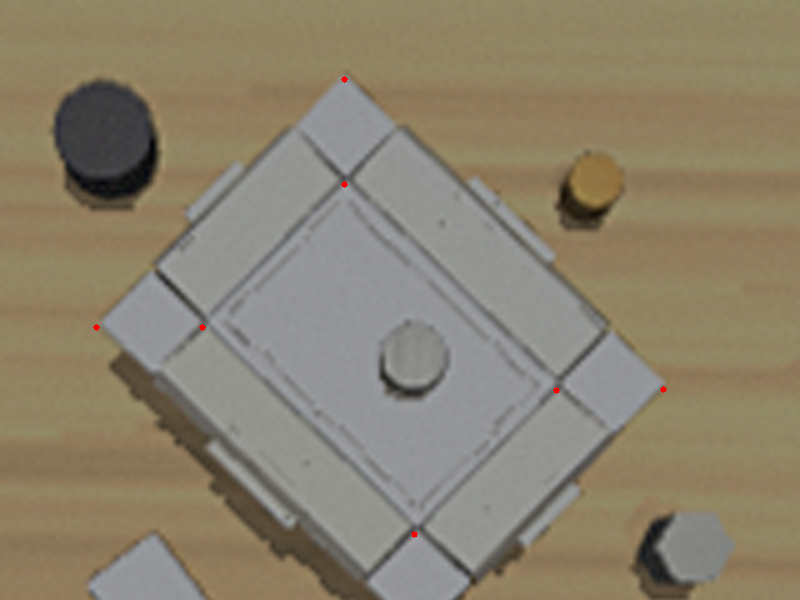

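The lid's corners fit to within about 2 mm: centre (0.553, -0.046), yaw -0.756. The slug stands at crop (413,356), near the middle. I'll turn the tool so its y axis matches the tub's y, shut the fingers and go over the left pad.

```bash
cat >> h.py <<'E'
C0=np.array([.554,-.0463]);YAW=-.757
PAD=dict(front=(-.065,0),back=(.065,0),left=(0,.085),right=(0,-.085))
def tubxy(a):
    c,n=np.cos(YAW),np.sin(YAW);return C0+np.array([[c,-n],[n,c]])@np.array(a)
def show(z):
    st=sensors.get_state();R=Ro.from_quat(st['tcp_rot'])
    print(st['clock'],np.round(st['tool_pos'],4),np.round(R.as_matrix()[:,:2].T,3).tolist(),st['force'],st['finger_gap'])
    c,n=np.cos(YAW),np.sin(YAW)
    G=Ro.from_matrix(np.array([[-c,-n,0],[-n,c,0],[0,0,-1]]).T if 0 else np.column_stack([[-c,-n,0],[-n,c,0],[0,0,-1]]))
    print('drot',(R.inv()*G).as_rotvec())
    for k,v in PAD.items(): print(k,tubxy(v).round(4),'slide cm',np.round(100*R.inv().apply(np.r_[tubxy(v),z]-st['tool_pos']),2))
E
python3 -c "
from h import *
show(.17)"
```

```text
0.95 [0.2358 0.469  0.2423] [[-0.893, 0.449, -0.0], [0.449, 0.893, -0.0]] [-0.21720054  0.60088598 -0.82674078] 0.08526307669461568
drot [-6.11838921e-05  3.61808310e-05  2.91168524e-01]
front [ 0.5068 -0.0017] slide cm [-45.35 -29.88   7.23]
back [ 0.6012 -0.0909] slide cm [-57.8  -33.61   7.23]
left [0.6124 0.0155] slide cm [-54.02 -23.61   7.23]
right [ 0.4956 -0.1081] slide cm [-49.14 -39.89   7.23]
```

```bash
python3 -m creep '{"slide":[[-5,-2.2,0],[-9,-4,0],[-18,-8,0],[-27,-12,0],[-36,-16,0],[-45,-20,2],[-54,-23.6,4],[-54,-23.6,7.2],[-54,-23.6,7.2],[-54,-23.6,7.2],[-54,-23.6,7.2],[-54,-23.6,7.2]],"delta_rot":[[0,0,0.1],[0,0,0.2],[0,0,0.291],[0,0,0.291],[0,0,0.291],[0,0,0.291],[0,0,0.291],[0,0,0.291],[0,0,0.291],[0,0,0.291],[0,0,0.291],[0,0,0.291]],"fingers":[0,0,0,0,0,0,0,0,0,0,0,0]}' 30; python3 -c "
from h import *
show(.17)"
```

```text
clock: 2.15
tool_pos: [0.6133, 0.0137, 0.1698]
tcp_rot: [0.37, 0.929, 0.0, 0.0]
force: [0.3, 1.1, 0.7]
finger_gap: -0.0001
grasp_force: 0.0
2.15 [0.6133 0.0137 0.1698] [[-0.727, 0.687, -0.0], [0.687, 0.727, 0.0]] [0.27806369 1.11086709 0.70257406] -6.226590939446464e-05
drot [ 0.00016035  0.00016503 -0.00012268]
front [ 0.5068 -0.0017] slide cm [ 6.69 -8.44 -0.02]
back [ 0.6012 -0.0909] slide cm [-6.31 -8.44 -0.02]
left [0.6124 0.0155] slide cm [ 0.19  0.06 -0.02]
right [ 0.4956 -0.1081] slide cm [  0.19 -16.94  -0.02]
```

Over the left pad. I'll check the tub pose with a wrist picture before pressing.

Run:
```python
from h import *
st=sensors.get_state();s=viewer.snapshot("wrist")
M=np.array(s['mount']);T=np.eye(4);T[:3,:3]=Ro.from_quat(st['tcp_rot']).as_matrix();T[:3,3]=st['tool_pos']
V=np.linalg.inv(T@M);s['R']=V[:3,:3];s['t']=V[:3,3]
im=s['pixels'][:,:,::-1].copy()
for a in [(x*i,y*j) for x,y in((.075,.095),(.043,.063)) for i in(1,-1) for j in(1,-1)]:
    u=proj(s,np.r_[tubxy(a),.083]);print(a,u.round())
    if abs(u).max()<2000: cv2.circle(im,tuple(int(v) for v in u),3,(0,0,255),-1)
u=proj(s,np.r_[tubxy((0,.085)),.092]);cv2.circle(im,tuple(int(v) for v in u),3,(0,255,0),-1)
cv2.imwrite('pics/w1.png',im)
```

```text
(0.075, 0.095) [336. 363.]
(0.075, -0.095) [ 30. 363.]
(-0.075, 0.095) [340. 108.]
(-0.075, -0.095) [-28. 109.]
(0.043, 0.063) [283. 316.]
(0.043, -0.063) [ 72. 316.]
(-0.043, 0.063) [279. 171.]
(-0.043, -0.063) [ 45. 171.]
```

View pics/w1.png

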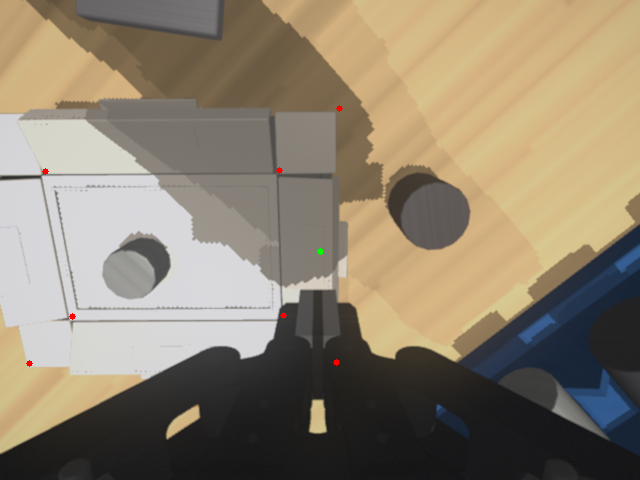

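The picture agrees to 2–3 px: inner corners at (278,173) and (42,174), and the pad is on the shaded flap at about (318,250). Now I press the left flap.

```bash
python3 -m creep '{"slide":[[0.2,0,3],[0.2,0,5],[0.2,0,6.2],[0.2,0,6.6],[0.2,0,6.9],[0.2,0,7.1],[0.2,0,7.3],[0.2,0,7.4],[0.2,0,7.5],[0.2,0,7.5]],"delta_rot":[[0,0,0],[0,0,0],[0,0,0],[0,0,0],[0,0,0],[0,0,0],[0,0,0],[0,0,0],[0,0,0],[0,0,0]],"fingers":[0,0,0,0,0,0,0,0,0,0]}'
```

```text
clock: 3.2
tool_pos: [0.611, 0.0169, 0.0956]
tcp_rot: [0.369, 0.929, -0.0, 0.0]
force: [-0.4, 0.6, -0.7]
finger_gap: 0.0
grasp_force: 0.0
```

```bash
python3 -m creep '{"slide":[[0,0,0.1],[0,0,0.2],[0,0,0.3],[0,0,0.3]],"delta_rot":[[0,0,0],[0,0,0],[0,0,0],[0,0,0]],"fingers":[0,0,0,0]}'
```

```text
clock: 3.6
tool_pos: [0.611, 0.0169, 0.0938]
tcp_rot: [0.369, 0.929, 0.0, 0.001]
force: [-4.1, 0.2, 13.7]
finger_gap: -0.0
grasp_force: 7.2
```

Left is flush with firm contact (13.7 N). Next is the front flap.

```bash
python3 -m creep '{"slide":[[0,0,-4],[0,0,-5],[3,-4,-5],[6.5,-8.5,-5],[6.5,-8.5,-4],[6.5,-8.5,-2],[6.5,-8.5,-1],[6.5,-8.5,-0.6],[6.5,-8.5,-0.4],[6.5,-8.5,-0.2],[6.5,-8.5,0],[6.5,-8.5,0]],"delta_rot":[[0,0,0],[0,0,0],[0,0,0],[0,0,0],[0,0,0],[0,0,0],[0,0,0],[0,0,0],[0,0,0],[0,0,0],[0,0,0],[0,0,0]],"fingers":[0,0,0,0,0,0,0,0,0,0,0,0]}'; python3 -c "
from h import *
show(.094)"
```

```text
clock: 4.8
tool_pos: [0.5058, -0.0002, 0.0938]
tcp_rot: [0.369, 0.929, 0.0, 0.001]
force: [-4.4, 0.8, 15.6]
finger_gap: -0.0
grasp_force: 7.9
4.8 [ 5.058e-01 -2.000e-04  9.380e-02] [[-0.727, 0.687, -0.001], [0.687, 0.727, 0.001]] [-4.39595522  0.77920436 15.63659785] -1.4059016115302335e-05
drot [0.00105842 0.00140326 0.00017717]
front [ 0.5068 -0.0017] slide cm [-0.17 -0.04 -0.02]
back [ 0.6012 -0.0909] slide cm [-13.17  -0.05   0.  ]
left [0.6124 0.0155] slide cm [-6.67  8.46  0.  ]
right [ 0.4956 -0.1081] slide cm [-6.67 -8.54 -0.02]
```

```bash
python3 -m creep '{"slide":[[0,0,-4],[0,0,-5],[-3,-4,-5],[-6.6,-8.5,-5],[-6.6,-8.5,-4],[-6.6,-8.5,-2],[-6.6,-8.5,-1],[-6.6,-8.5,-0.6],[-6.6,-8.5,-0.4],[-6.6,-8.5,-0.2],[-6.6,-8.5,0],[-6.6,-8.5,0]],"delta_rot":[[0,0,0],[0,0,0],[0,0,0],[0,0,0],[0,0,0],[0,0,0],[0,0,0],[0,0,0],[0,0,0],[0,0,0],[0,0,0],[0,0,0]],"fingers":[0,0,0,0,0,0,0,0,0,0,0,0]}'
python3 -m creep '{"slide":[[0,0,-4],[0,0,-5],[-3,4,-5],[-6.5,8.5,-5],[-6.5,8.5,-4],[-6.5,8.5,-2],[-6.5,8.5,-1],[-6.5,8.5,-0.6],[-6.5,8.5,-0.4],[-6.5,8.5,-0.2],[-6.5,8.5,0],[-6.5,8.5,0]],"delta_rot":[[0,0,0],[0,0,0],[0,0,0],[0,0,0],[0,0,0],[0,0,0],[0,0,0],[0,0,0],[0,0,0],[0,0,0],[0,0,0],[0,0,0]],"fingers":[0,0,0,0,0,0,0,0,0,0,0,0]}'
```

```text
clock: 6.0
tool_pos: [0.4953, -0.1068, 0.0939]
tcp_rot: [0.369, 0.929, 0.0, 0.001]
force: [-4.3, 1.3, 13.4]
finger_gap: -0.0002
grasp_force: 6.9
clock: 7.2
tool_pos: [0.6002, -0.0902, 0.094]
tcp_rot: [0.37, 0.929, 0.0, 0.0]
force: [-4.5, 1.3, 11.4]
finger_gap: 0.0
grasp_force: 5.8
```

All four have been pressed flush. I'll lift away clear of the view and check.

```bash
python3 -m creep '{"slide":[[0,0,-4],[0,0,-8],[0,0,-12],[0,4,-14],[0,9,-14],[3,13,-14],[6,17,-14],[9,20,-14],[12,23,-14],[14,26,-14],[14,26,-14],[14,26,-14]],"delta_rot":[[0,0,0],[0,0,0],[0,0,0],[0,0,0],[0,0,0],[0,0,0],[0,0,0],[0,0,0],[0,0,0],[0,0,0],[0,0,0],[0,0,0]],"fingers":[0,0,0,0,0,0,0,0,0,0,0,0]}'
python3 - <<'E'
from h import *
s=viewer.snapshot("scene");a=cv2.resize(s['pixels'][205:325,265:425,::-1],(400,300),interpolation=cv2.INTER_CUBIC)
s=viewer.snapshot("top");b=cv2.resize(s['pixels'][140:275,266:446,::-1],(400,300),interpolation=cv2.INTER_CUBIC)
cv2.imwrite('pics/end.png',np.hstack([a,b]))
E
```

```text
clock: 8.4
tool_pos: [0.6768, 0.1958, 0.2321]
tcp_rot: [0.369, 0.93, -0.0, -0.0]
force: [0.6, -0.4, -0.2]
finger_gap: 0.0003
grasp_force: 0.0
```

View pics/end.png

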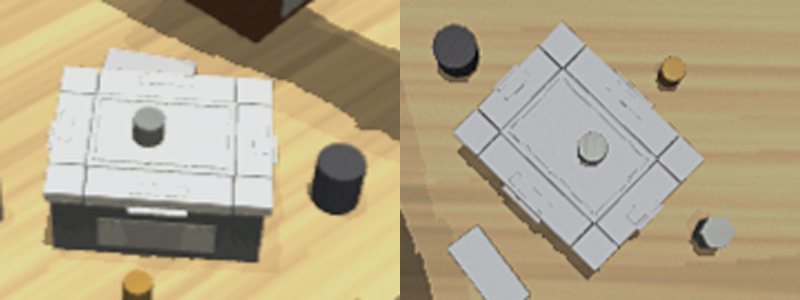

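Both views show all four flaps flush and shaded like the lid. The slug is standing at (593,148) and the offcuts are in place; the plate behind the tub at (150,62) is the flat offcut.

```bash
python3 -c "
from h import *
print(workorder.sign_off())"
```

```text
the job is handed in; nothing more can be done
None
```

I pressed all four lid flaps down until each sat flush and handed the job in at about 8.5 s. The last pictures show the slug still standing on the lid and the tub and offcuts where they were; the hand-in call returned no verdict.

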